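Light the sketch with the torch that has its battery

TASK

Only one of the three look-alike torches in the wooden stand has its battery in: find it by its weight, raising each only a little so that an empty one never leaves its socket. Draw the heavy torch out of the stand, turn it to a slant of about 45 degrees and finish while still holding it in the air, with its lens pointed down at the middle of the drawing from about 20 cm away. Leave the two empty torches standing in the stand and the other things where they are.

Things in the scene. Friction and masses are not known exactly. Their poses are not given: they have to be found in the camera images.
- torch_1: One of three look-alike round torches, 170 mm long, black with orange rings, lens down in the stand; the name does not tell which has the battery. With battery 0.32 to 0.42 kg, empty 0.12 to 0.18 kg. Origin: centre of lens face; z runs from lens to tail. Head 42 mm across up to z = 42 mm; tube 32 mm across from z = 58 to 162 mm; tail at 170 mm. Centre of mass near z = 75 mm.
- torch_2: One of three look-alike round torches, 170 mm long, black with orange rings, lens down in the stand; the name does not tell which has the battery. With battery 0.32 to 0.42 kg, empty 0.12 to 0.18 kg. Origin: centre of lens face; z runs from lens to tail. Head 42 mm across up to z = 42 mm; tube 32 mm across from z = 58 to 162 mm; tail at 170 mm. Centre of mass near z = 75 mm.
- torch_3: One of three look-alike round torches, 170 mm long, black with orange rings, lens down in the stand; the name does not tell which has the battery. With battery 0.32 to 0.42 kg, empty 0.12 to 0.18 kg. Origin: centre of lens face; z runs from lens to tail. Head 42 mm across up to z = 42 mm; tube 32 mm across from z = 58 to 162 mm; tail at 170 mm. Centre of mass near z = 75 mm.
- stand: Fixed wooden torch stand, 85 (own x) x 235 (own y) x 70 mm high. Origin: centre of its underside, on the table; z up. Three round sockets at own y = -75, 0 and +75 mm, 48 mm wide, 60 mm deep: floor 10 mm, mouth 70 mm above the table. A torch stands loose in each; raised by up to 55 mm it is still in its socket.
- board: Fixed plywood drawing board lying flat, 250 (own x) x 330 (own y) x 10 mm, with white paper 210 x 297 mm bearing a line sketch; a steel clip, 8.5 mm high, on its +x edge. Origin: centre of its underside, on the table; z up.
- drawing_mid (a point): The middle of the drawing: centre of the paper on the drawing board, 10.5 mm above the table.
- jar: Bystander, to be left alone: amber glass jar with blue lid, 60 mm across, 85 mm high, origin under its centre.
- ink_bottle: Bystander, to be left alone: blue bottle with black cap, 44 mm across, 75 mm high, origin under its centre.
- pencil_cup: Bystander, to be left alone: white cup of pencils, 72 mm across, cup 95 mm high, pencils to about 155 mm, origin under its centre.
- marker_blue: Bystander, to be left alone: white marker pen with blue cap lying on the drawing board, 130 x 18 x 18 mm, along its own x, origin under its middle.
- marker_black: Bystander, to be left alone: grey marker pen with black cap lying on the table, 130 x 18 x 18 mm, along its own x, origin under its middle.
- tape_roll: Bystander, to be left alone: yellow roll of tape lying flat on the drawing board, 90 mm across, 20 mm high, origin under its centre.
- eraser: Bystander, to be left alone: white eraser on the drawing board, 55 x 24 x 14 mm, origin under its centre.

How it is judged:
By the outcome, as a careful person would: the job done as asked, in the order asked, and still so for the second after the job is handed in, while the arm keeps its last pose, push and grip.
It also fails if it takes over 58 s, if anything falls off the work surface, if the arm or the gripper's body presses on something with over 40 N, if the wrist force passes 120 N, or if a joint passes its speed limit or range.

ROBOT

A 6-joint arm with a two-finger parallel gripper is mounted at the origin on the work surface. World frame = base frame: x ahead of the robot, y to its left, z up, the work surface at z = 0. Lengths are in mm, angles in rad, forces in N, time in s.
With the tool pointing down it reaches from about 375 to 825 mm from the base axis. Payload 5.5 kg.
Tool frame: the origin (TCP) lies at the very end of the fingers, on their centre line; the grasp point (between the pads) lies 19 mm behind it (env.grip_depth is the x of the grasp point in the tool frame, in mm); x points along the fingers, z is the direction in which the jaws open and shut, and the axes are right-handed (so a half turn about x gives the same grasp; the last joint's range is limited). The gripper opens to 85 mm and grips with 20 to 120 N. Pads are 22 mm wide; open, the fingers measure 114 mm over their backs; the gripper's body (76 mm by 85 mm) begins 54 mm behind the grasp point. The pads swing forward as they close: fully open they stand 13 mm farther back than shut.
Start: joints at [1.22, 0.314, -0.047, 1.21, 0, 1.571], TCP at [206.186, 563.456, 231.299] pointing down, gripper open.
Joint ranges: [-2.67, 2.67], [-0.69, 1.73], [-1.03, 1.25], [-2.08, 2.16], [-1.42, 1.45], [-3.14, 3.14]. Speed limits (rad/s): [2.39, 2.39, 3.01, 3.14, 3.14, 3.14].

INTERFACE

Orientations are given as a rotation vector (axis times angle).
In Python, from plant import env gives the robot as it stands. The module is installed in compiled form; this text tells all that it offers.
- The arm moves only by the tool apply_moves, never from a script. Its argument "targets" is a list of rows, each a list of 6 numbers: the shift along the world's x, y, z in cm, then the turn, a rotation vector about the world's x, y, z in degrees. In form: [[x, y, z, ax, ay, az], ...]. A call has 1 to 20 rows; each row shifts and turns the pose as measured when the row begins; what a row does not reach is not made up. A row lasts 1/12 s, in which the tool goes at most 41.7 mm and 7.16 degrees, less where a joint would pass 70% of its speed; a pose out of reach is approached as far as the arm can. A call is refused whole if a number of a shift passes 4.17 or a number of a turn 7.16, either way. A call with a gripper value outside its range is refused whole. "hand" is the gripper's target within -1 to 1 (shut at 1, half-way at 0, fully open at -1), set as the call begins (left out, the last holds). The fingers move at their own pace and stop on an object; "squeeze" is the grip in N (left out, the last holds). Time passes only in rows, so rows that do not move let the fingers close. It gives the time, the measured TCP pose, the force and the opening at its end, in the units of the state.
- env.state(): the state, without advancing time (a new reading comes with each control period).
- env.read_camera(name): name is "scene" or "top"; returns (picture, depth): 480x640x3 uint8, red, green, blue; 480x640 float32, mm along the optical axis (not along the pixel's ray), 0 where there is no reading.
- env.camera_model(name): a dict with "K" (3x3 intrinsics, pixels), "extrinsics" (4x4, takes a point from camera to world coordinates). Camera axes: x right, y down, z forward; pixel columns grow to the right and rows downward; lengths in mm; the calibration is good to about 2 mm. A picture is of the moment at which its call begins. camera_model takes no time and is no camera call.
- env.job_done(): hands the job in, once; it reports no verdict.
Trained networks look in the newest picture that a camera, given by its name, has taken for a name from the list of things; names that differ only in an ending like _2 or _b are one class to them, and where a whole thing is asked for, a point or a joint stands for the part that bears it (a point fixed in the world has none). Each returns a list of dicts, best first, with "conf" (0 to 1); they miss things now and then, are a little off and sometimes report something else, mostly with a low value. They report only what shows in the picture. A call takes as long as a camera call.
- env.search_frame(camera, query): "uv" ([column, row] in pixels, amid what is visible of it).
- env.silhouettes(camera, query): "mask" (480x640 bool, what is visible of it) and "uv" ([column, row] in pixels, amid what is visible of it).
The state is a dict: "time_s": time; "joints": joint angles; "dq": joint speeds; "joint_efforts": joint torques, N m; "position": TCP position; "tool_rot": TCP orientation; "ft_force": force on the tool from outside, world axes, zero at the start; "torque": the same for the moment, N m; "gripper_width": opening from 0.0 (shut) to 1.0 (fully open).
Only numpy, scipy, OpenCV 4.12 (cv2) and the standard library are available. Lean on these libraries where they do the work, as an engineer would, in place of code of your own. Each camera call takes 0.05 s, during which the arm holds its last target.

## Working session

There is one attempt and no reset: what is moved stays moved. The work goes in short steps, Python scripts to look and compute and a tool call to move; the robot and the scene stay as the last step left them, time stands still between calls to the robot, and variables do not carry over. Pictures are saved under pics/ and viewed, and the job is handed in when it is done.

Besides the shell and the picture viewer there is one more tool, called after "Emit:" by a JSON object that holds its "api" and its "payload". apply_moves: Moves the arm, as the interface text tells. Its arguments: {"type":"object","properties":{"targets":{"type":"array","items":{"type":"array","items":{"type":"number"}}},"hand":{"type":"number"},"squeeze":{"type":"number"}},"required":["targets"]}

```bash
mkdir -p pics
cat > h.py <<'E'
from plant import env
import numpy as np, cv2
def snap(cam,fn):
    p,d=env.read_camera(cam); cv2.imwrite('pics/'+fn,p[:,:,::-1]); return p,d
def world(cam,u,v,z):
    m=env.camera_model(cam);K=m['K'];T=m['extrinsics']
    return (T@np.array([(u-K[0][2])/K[0][0]*z,(v-K[1][2])/K[1][1]*z,z,1]))[:3]
def cloud(cam,d):
    v,u=np.mgrid[:480,:640];m=env.camera_model(cam);K=np.array(m['K']);T=np.array(m['extrinsics'])
    P=np.stack([(u-K[0,2])/K[0,0]*d,(v-K[1,2])/K[1,1]*d,d,np.ones_like(d)],-1)
    return (P@T.T)[...,:3]
E
python3 - <<'E'
from h import *
np.set_printoptions(precision=1,suppress=True)
print(env.state())
for c in ['scene','top']:
    p,d=snap(c,c+'0.png'); C=cloud(c,d); print(c,env.camera_model(c))
    for q in ['torch_1','stand','board','jar','ink_bottle','pencil_cup','marker_blue','marker_black','tape_roll','eraser']:
        for r in env.silhouettes(c,q):
            if r['conf']<.3: continue
            m=r['mask']&(d>0); X=C[m]
            print(q,round(r['conf'],2),np.round(r['uv']),np.median(X,0),np.percentile(X,2,axis=0),np.percentile(X,98,axis=0))
E
```

```text
{'time_s': 0.0, 'joints': array([ 1.2,  0.3, -0. ,  1.2, -0. ,  1.6]), 'dq': array([-0.,  0.,  0., -0., -0.,  0.]), 'joint_efforts': array([  0., -54.,  34.,   0.,  -0.,  -0.]), 'position': array([206. , 562.9, 230.4]), 'tool_rot': array([-0.9,  1.4,  0.9]), 'ft_force': array([-0.1, -0.5, -0.1]), 'torque': array([ 0., -0., -0.]), 'gripper_width': 0.9981537580724443}
scene {'K': array([[603.1,   0. , 324.2],
       [  0. , 603.1, 239.5],
       [  0. ,   0. ,   1. ]]), 'extrinsics': array([[   0.2,    0.6,   -0.8, 1479.1],
       [   1. ,   -0.1,    0.1, -192.7],
       [  -0. ,   -0.8,   -0.6,  800.8],
       [   0. ,    0. ,    0. ,    1. ]])}
torch_1 0.87 [492. 192.] [572.5 322.3 128.2] [480.6 311.9  32.1] [579.1 367.7 181.9]
torch_1 0.79 [454. 194.] [563.4 248.2 129.3] [545.9 238.1  66.7] [569.4 267.2 181.9]
torch_1 0.79 [418. 196.] [554.1 174.8 129.4] [537.5 163.6  64.8] [559.9 193.  182.1]
stand 0.89 [445. 233.] [585.5 236.9  55.6] [510.2 134.7   2.4] [607.9 362.7  71.9]
board 0.8 [211. 302.] [ 640.4 -253.3   10.8] [ 502.7 -418.6    2.2] [750.3 -99.8  19.3]
jar 0.84 [420. 294.] 
[... 1813 characters left out ...]
 [711.6 204.    2.4] [779.1 271.  142.5]
marker_blue 0.67 [467. 215.] [ 567.8 -343.8   25.2] [ 538.1 -401.6    9.4] [ 597.7 -287.5   30.7]
marker_black 0.94 [448. 331.] [ 295.9 -305.7   15.7] [ 236.8 -326.9   -0.6] [ 357.6 -285.3   20.7]
marker_black 0.31 [271. 144.] [717.1 116.4  83.2] [698.   91.3  13. ] [749.  143.6  88. ]
tape_roll 0.66 [469. 154.] [ 687.9 -336.6   27.6] [ 646.1 -378.     8.1] [ 731.7 -291.8   32.7]
eraser 0.7 [464. 212.] [ 567.8 -342.5   25.2] [ 537.5 -399.8    8.7] [ 597.2 -287.1   30.7]
eraser 0.6 [375. 159.] [ 696.  -136.1   22.9] [ 671.5 -148.2   16. ] [ 721.7 -124.5   26.8]
eraser 0.37 [468. 154.] [ 690.  -337.5   28.4] [ 646.1 -377.9   13.5] [ 729.2 -292.6   32.9]
```

View pics/scene0.png

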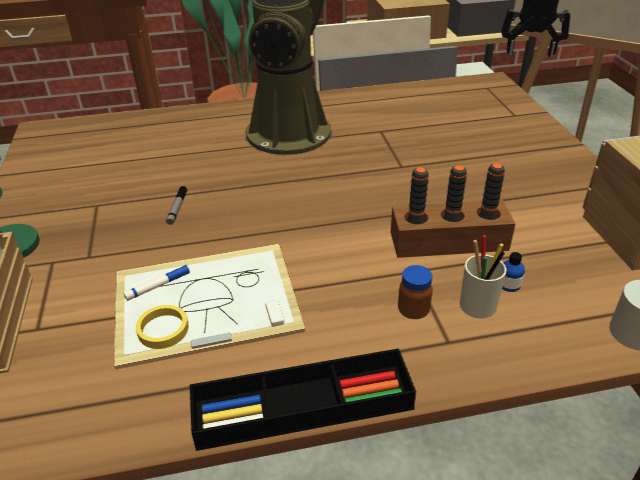

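View pics/top0.png

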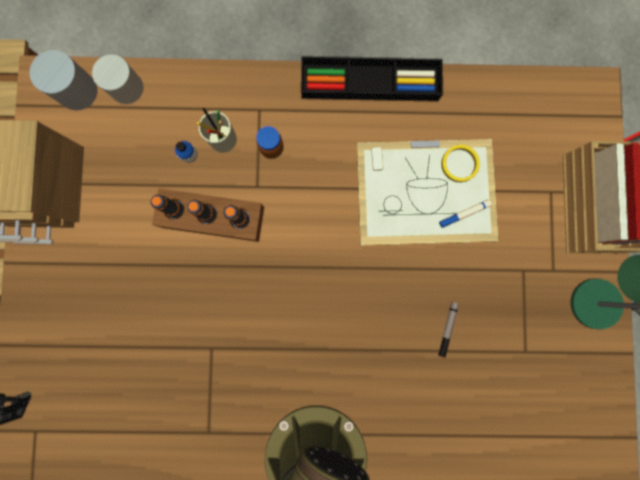

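Run:
```python
from h import *
np.set_printoptions(precision=1,suppress=True)
print(env.state()['time_s'])
pts={}
for c in ['scene','top']:
    p,d=env.read_camera(c); C=cloud(c,d)
    # tail points
    m=(C[...,2]>172)&(C[...,2]<187)&(C[...,0]>480)&(C[...,0]<620)&(C[...,1]>120)&(C[...,1]<380)&(d>0)
    X=C[m]
    for lo,hi in [(130,210),(210,285),(285,370)]:
        Y=X[(X[:,1]>lo)&(X[:,1]<hi)]; print(c,len(Y),Y.mean(0) if len(Y) else '', Y.min(0) if len(Y) else '',Y.max(0) if len(Y) else '')
    # stand top rect
    m=(abs(C[...,2]-70)<4)&(C[...,0]>480)&(C[...,0]<640)&(C[...,1]>110)&(C[...,1]<390)&(d>0)
    print(c,'stand',cv2.minAreaRect(C[m][:,:2].astype(np.float32)))
    # paper: white
    g=p.astype(int); w=(g.min(-1)>185)&(abs(C[...,2]-10.5)<6)&(C[...,0]>480)&(C[...,0]<780)&(C[...,1]<-80)&(C[...,1]>-440)
    n,l,s,_=cv2.connectedComponentsWithStats(w.astype(np.uint8)); k=1+s[1:,4].argmax()
    print(c,'paper',s[k],cv2.minAreaRect(C[l==k][:,:2].astype(np.float32)),C[l==k][:,2].mean())
    b=(abs(C[...,2]-10)<5)&(C[...,0]>480)&(C[...,0]<780)&(C[...,1]<-80)&(C[...,1]>-440)
    print(c,'board',cv2.minAreaRect(C[b][:,:2].astype(np.float32)))
```

```text
1.1
scene 138 [547.5 177.6 178.2] [528.7 162.6 172.3] [559.3 194.1 183.8]
scene 139 [557.  251.7 178.2] [539.3 238.2 172. ] [567.6 269.5 184.3]
scene 141 [566.3 325.5 177.9] [549.  311.2 172. ] [581.8 341.7 184.9]
scene stand ((553.1116943359375, 254.23037719726562), (236.77818298339844, 93.39029693603516), 82.50253295898438)
scene paper [ 124  251  170  103 7704] ((621.4125366210938, -259.9923095703125), (216.9124755859375, 297.8490295410156), 2.6320488452911377) 10.90753366386301
scene board ((633.3386840820312, -260.67291259765625), (285.8589782714844, 339.3355712890625), 3.769611120223999)
top 183 [542.2 179.4 179.6] [527.8 164.9 172. ] [558.9 196.  185.3]
top 185 [552.1 253.3 179.3] [536.8 239.1 172.1] [568.  269.  185.5]
top 191 [561.5 327.  179. ] [548.  313.2 172.1] [577.4 344.7 186.2]
top stand ((553.1080932617188, 254.99591064453125), (235.97201538085938, 85.46983337402344), 82.54496765136719)
top paper [ 365  148  125   88 6365] ((622.3994140625, -258.4681091308594), (207.25021362304688, 295.7382507324219), 2.4241769313812256) 10.110521091751972
top board ((625.0645751953125, -258.26788330078125), (351.845703125, 301.97265625), 87.6023941040039)
```

The pictures show three torches in the stand (top view pixels about (160,203), (200,208) and (235,214)), the drawing board at about (428,193), and the bystanders clear of the torches. The torch tails agree with the stand's sockets. Next I work out the tool alignment.

```bash
cat >> h.py <<'E'
from scipy.spatial.transform import Rotation as R
def pose():
    s=env.state(); M=R.from_rotvec(s['tool_rot']).as_matrix(); return s,M
def show():
    np.set_printoptions(precision=3,suppress=True)
    s,M=pose(); print('t',s['time_s'],'p',s['position'],'x',M[:,0],'z',M[:,2],'q',s['joints'],'F',s['ft_force'],'T',s['torque'],'w',s['gripper_width'])
E
python3 - <<'E'
from h import *
show(); s,M=pose()
z=np.degrees(np.arctan2(M[1,2],M[0,2])); print('jaw az',z,'target',-7.5,'delta',[(-7.5-z+90)%180-90])
print('start->torch', (np.array([562.5,328.5])-s['position'][:2]))
E
```

```text
t 1.2 p [206.159 563.449 231.287] x [-0. -0. -1.] z [ 0.344  0.939 -0.   ] q [ 1.22   0.314 -0.047  1.21   0.     1.571] F [0.61  0.069 0.694] T [-0.063 -0.072 -0.013] w 0.9991379283374877
jaw az 69.90201819777484 target -7.5 delta [np.float64(-77.40201819777484)]
start->torch [ 356.341 -234.949]
```

Emit:
{"api": "apply_moves", "payload": {"targets": [[2.5,-1.7,0.3,0,0,-5.5],[2.5,-1.7,0,0,0,-5.5],[2.5,-1.7,0,0,0,-5.5],[2.5,-1.7,0,0,0,-5.5],[2.5,-1.7,0,0,0,-5.5],[2.5,-1.7,0,0,0,-5.5],[2.5,-1.7,0,0,0,-5.5],[2.5,-1.7,0,0,0,-5.5],[2.5,-1.7,0,0,0,-5.5],[2.5,-1.7,0,0,0,-5.5],[2.5,-1.7,0,0,0,-5.5],[2.5,-1.7,0,0,0,-5.5],[2.5,-1.7,0,0,0,-5.5],[2.5,-1.7,0,0,0,-5.5],[0,0,0,0,0,0]], "hand": -1, "squeeze": 60}}

```text
time_s: 2.45
position: [569.4, 313.6, 234.8]
tool_rot: [0.147, 1.56, -0.144]
ft_force: [-1.1, 0.7, -0.8]
gripper_width: 0.999
```

Run:
```python
from h import *
show(); s,M=pose()
print(np.degrees(np.arctan2(M[1,2],M[0,2])),np.array([562.5,328.5,117])-s['position'])
```

```text
t 2.45 p [569.37  313.628 234.81 ] x [ 0.006  0.002 -1.   ] z [ 0.983 -0.184  0.005] q [ 0.504  0.404  0.088  1.25  -0.001  2.26 ] F [-1.095  0.704 -0.825] T [-0.017  0.083 -0.004] w 0.9992005710444976
-10.627124778931538 [  -6.87    14.872 -117.81 ]
```

Emit:
{"api": "apply_moves", "payload": {"targets": [[-0.35,0.7,0,0,0,1.5],[-0.35,0.7,0,0,0,1.5],[0,0,0,0,0,0],[0,0,-2,0,0,0],[0,0,-2.5,0,0,0],[0,0,-2.5,0,0,0],[0,0,-2.5,0,0,0],[0,0,-1.5,0,0,0],[0,0,0,0,0,0],[0,0,0,0,0,0]]}}

```text
time_s: 3.28
position: [554.5, 337.5, 123.5]
tool_rot: [0.089, 1.562, -0.079]
ft_force: [0.7, 0.3, 0.2]
gripper_width: 0.998
```

Run:
```python
from h import *
show(); s,M=pose()
print(np.degrees(np.arctan2(M[1,2],M[0,2])),np.array([562.5,328.5,117])-s['position'])
snap('scene','s1.png')
```

```text
t 3.2833 p [554.538 337.544 123.536] x [ 0.008  0.006 -1.   ] z [ 0.994 -0.107  0.007] q [ 0.546  0.454 -0.093  1.013  0.001  2.224] F [0.681 0.299 0.179] T [-0.046  0.052  0.04 ] w 0.9981838062351248
-6.141245517740289 [ 7.962 -9.044 -6.536]
```

View pics/s1.png

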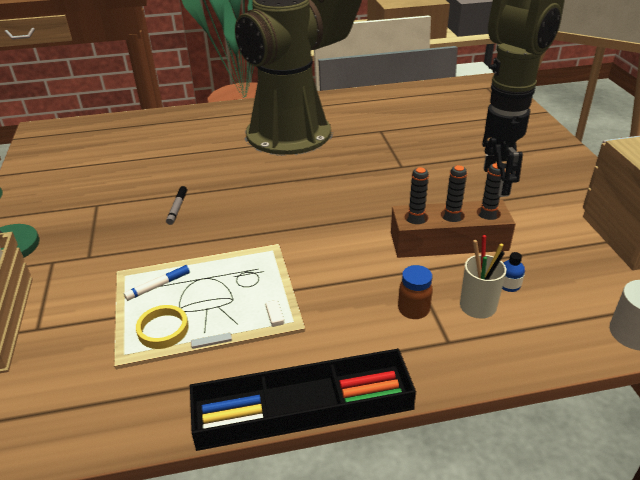

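Emit:
{"api": "apply_moves", "payload": {"targets": [[0.8,-0.95,-0.3,-0.3,0.4,-1],[0,0,0,0,0,0],[0,0,0,0,0,0]]}}

```text
time_s: 3.58
position: [564.2, 329.5, 124.4]
tool_rot: [0.099, 1.565, -0.094]
ft_force: [-0.3, 0.1, -0.6]
gripper_width: 1.003
```

Run:
```python
from h import *
show()
```

```text
t 3.5833 p [564.182 329.476 124.357] x [ 0.004  0.003 -1.   ] z [ 0.992 -0.123  0.004] q [ 0.528  0.465 -0.075  1.026  0.     2.223] F [-0.259  0.086 -0.649] T [-0.053  0.007 -0.011] w 1.0033232135659194
```

Emit:
{"api": "apply_moves", "payload": {"targets": [[-0.1,-0.1,-0.7,0,0,0],[0,0,0,0,0,0],[0,0,0,0,0,0]]}}

```text
time_s: 3.83
position: [565.3, 328.6, 119.0]
tool_rot: [0.102, 1.561, -0.094]
ft_force: [-0.4, 0.3, 1.4]
gripper_width: 0.999
```

Emit:
{"api": "apply_moves", "payload": {"targets": [[0,0,0,0,0,0],[0,0,0,0,0,0],[0,0,0,0,0,0],[0,0,0,0,0,0],[0,0,0,0,0,0],[0,0,0,0,0,0],[0,0,0,0,0,0],[0,0,0,0,0,0]], "hand": 1, "squeeze": 40}}

```text
time_s: 4.5
position: [564.7, 328.6, 119.4]
tool_rot: [0.102, 1.562, -0.093]
ft_force: [-0.5, -0.4, 1.3]
gripper_width: 0.366
```

Run:
```python
from h import *
show()
```

```text
t 4.5 p [564.669 328.601 119.395] x [ 0.007  0.005 -1.   ] z [ 0.992 -0.124  0.006] q [ 0.526  0.466 -0.086  1.01   0.001  2.222] F [-0.479 -0.354  1.258] T [-0.015  0.105 -0.001] w 0.3661512604178286
```

```bash
cat >> h.py <<'E'
def weigh(n=8):
    F=[];E=[]
    for i in range(n):
        env.read_camera('top'); s=env.state(); F.append(s['ft_force']); E.append(s['joint_efforts'])
    F=np.array(F); np.set_printoptions(precision=2,suppress=True)
    print('t',s['time_s'],'F',F.mean(0),'sd',F.std(0),'eff',np.mean(E,0),'p',s['position'],'w',s['gripper_width'])
E
python3 -c "
from h import *
weigh()"
```

```text
t 4.9 F [-0.09  0.13  0.17] sd [0.57 0.49 0.2 ] eff [ -0.09 -61.12  32.3   -0.21  -0.02  -0.  ] p [564.7  328.59 119.4 ] w 0.36177915185530757
```

Emit:
{"api": "apply_moves", "payload": {"targets": [[0,0,1,0,0,0],[0,0,1,0,0,0],[0,0,0,0,0,0],[0,0,0,0,0,0],[0,0,0,0,0,0]]}}

```text
time_s: 5.32
position: [563.6, 327.8, 139.9]
tool_rot: [0.101, 1.565, -0.095]
ft_force: [0.4, -0.1, -3.7]
gripper_width: 0.363
```

```bash
python3 -c "
from h import *
weigh()
snap('scene','s2.png')"
```

```text
t 5.7167 F [-0.1  -0.02 -3.89] sd [0.65 0.27 0.38] eff [ -0.   -63.52  34.36  -0.05   0.01   0.  ] p [563.27 327.62 139.36] w 0.3660982111097598
```

View pics/s2.png

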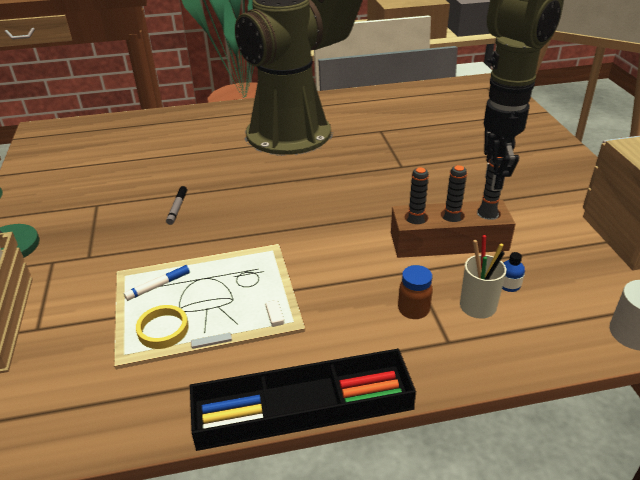

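The wrist force fell by 4.06 N over a 20 mm lift, about 0.41 kg. An empty torch would give at most 1.8 N, so this is the heavy one; the picture shows it only slightly raised at about (492,185), the other two standing. I draw it straight up, clear of the neighbours' tails.

Emit:
{"api": "apply_moves", "payload": {"targets": [[0,0,0,0,0,0],[0,0,0,0,0,0],[0,0,1,0,0,0],[0,0,2,0,0,0],[0,0,2.5,0,0,0],[0,0,2.5,0,0,0],[0,0,2.5,0,0,0],[0,0,2.5,0,0,0],[0,0,2.5,0,0,0],[0,0,2,0,0,0],[0,0,1,0,0,0],[0,0,0,0,0,0]], "squeeze": 90}}

```text
time_s: 6.77
position: [561.2, 326.8, 338.6]
tool_rot: [0.102, 1.563, -0.094]
ft_force: [0.4, -0.5, -3.1]
gripper_width: 0.351
```

```bash
python3 -c "
from h import *
weigh(5)
show()
snap('scene','s3.png')"
```

```text
t 7.0167 F [ 0.04  0.04 -3.81] sd [0.39 0.32 0.88] eff [ -0.   -62.48  36.77   0.12   0.01   0.  ] p [559.72 325.89 333.11] w 0.3558682329760652
t 7.0167 p [559.724 325.895 333.107] x [-0.001  0.001 -1.   ] z [ 0.992 -0.124 -0.001] q [0.526 0.397 0.299 1.473 0.002 2.222] F [ 0.473 -0.03  -4.574] T [-0.039  0.027  0.017] w 0.3558682329760652
```

View pics/s3.png

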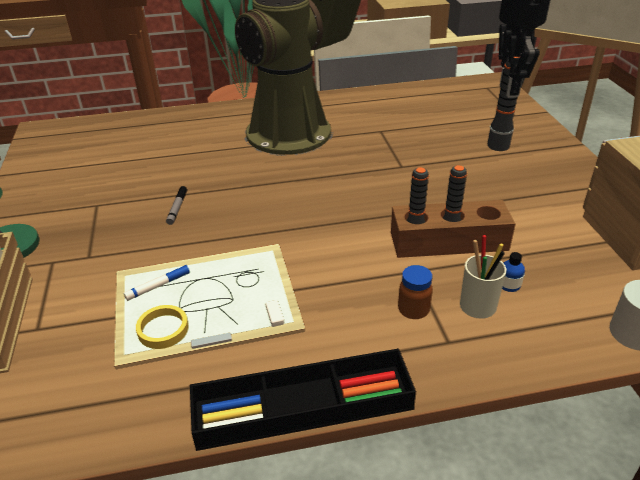

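The picture shows the heavy torch fully out of its socket, at about (502,120), with the two empties still standing at (420,190) and (457,190). I swing it over to the drawing while turning the jaws into the coming tilt plane.

Emit:
{"api": "apply_moves", "payload": {"targets": [[-0.1,-1,0,0,0,3],[-0.1,-2,0,0,0,6],[-0.1,-2,0,0,0,6],[-0.1,-2,0,0,0,6.5],[-0.1,-2,0,0,0,6.5],[-0.1,-2,0,0,0,6.5],[-0.1,-2,0,0,0,6.5],[-0.1,-2,0,0,0,6.5],[-0.1,-2,0,0,0,6.5],[-0.1,-2,0,0,0,6.5],[-0.1,-2,0,0,0,6.5],[-0.1,-2,0,0,0,6.5],[-0.1,-2,0,0,0,6.5],[-0.1,-2,0,0,0,6.5],[-0.1,-2,0,0,0,6.5],[-0.1,-2,0,0,0,6.5],[-0.1,-2,0,0,0,6.5],[-0.1,-2,0,0,0,6],[0,-1,0,0,0,3],[0,0,0,0,0,0]]}}

```text
time_s: 8.73
position: [526.5, -51.4, 307.3]
tool_rot: [-1.525, 1.016, 1.512]
ft_force: [0.3, -0.3, -3.9]
gripper_width: 0.352
```

```bash
cat >> h.py <<'E'
def plan(phi=-66,L=109,mid=(622,-259,10.5),D=200,el=45,curtorch=None):
    s,M=pose(); f=np.radians(phi); e=np.radians(el)
    x=np.array([np.cos(f)*np.cos(e),np.sin(f)*np.cos(e),-np.sin(e)])
    z=np.array([np.cos(f)*np.sin(e),np.sin(f)*np.sin(e),np.cos(e)])
    if z@M[:,2]<0: z=-z
    T=np.stack([x,np.cross(z,x),z],1)
    rv=np.degrees((R.from_matrix(T@M.T)).as_rotvec())
    p=np.array(mid)-x*(D+L)
    print('target',p,'shift',p-s['position'],'rot',rv)
E
python3 -c "
from h import *
show(); plan()"
```

```text
t 8.7333 p [526.538 -51.353 307.331] x [-0.012 -0.031 -0.999] z [-0.406  0.913 -0.023] q [-0.078  0.167 -0.063  1.35  -0.032 -0.496] F [ 0.259 -0.346 -3.922] T [ 0.085 -0.026 -0.025] w 0.3520045399921416
target [533.13  -59.394 228.996] shift [  6.592  -8.041 -78.335] rot [-39.382 -18.896   0.546]
```

Emit:
{"api": "apply_moves", "payload": {"targets": [[0,0,0,-3,-1.4,0],[0,0,-0.5,-5,-2.4,0],[0,0,-1,-5,-2.4,0],[0,0,-1,-5,-2.4,0],[0,0,-1,-5,-2.4,0],[0,0,-1,-5,-2.4,0],[0,0,-1,-4,-2,0],[0,0,-0.5,-3,-1.5,0],[0,0,0,0,0,0],[0,0,0,0,0,0],[0,0,0,0,0,0]]}}

```text
time_s: 9.65
position: [521.3, -44.9, 236.4]
tool_rot: [-2.083, 1.367, 0.94]
ft_force: [-0.1, -0.1, -3.6]
gripper_width: 0.351
```

```bash
python3 -c "
from h import *
show(); plan()
p,d=snap('scene','s4.png');
snap('top','t4.png')"
```

```text
t 9.65 p [521.253 -44.919 236.371] x [ 0.268 -0.595 -0.757] z [-0.285  0.702 -0.653] q [ 0.338  0.079 -0.515  0.904 -0.708 -0.083] F [-0.061 -0.141 -3.637] T [ 1.248  0.537 -0.033] w 0.35092288885098094
target [533.13  -59.394 228.996] shift [ 11.876 -14.475  -7.375] rot [-4.323 -0.721  0.978]
```

View pics/s4.png

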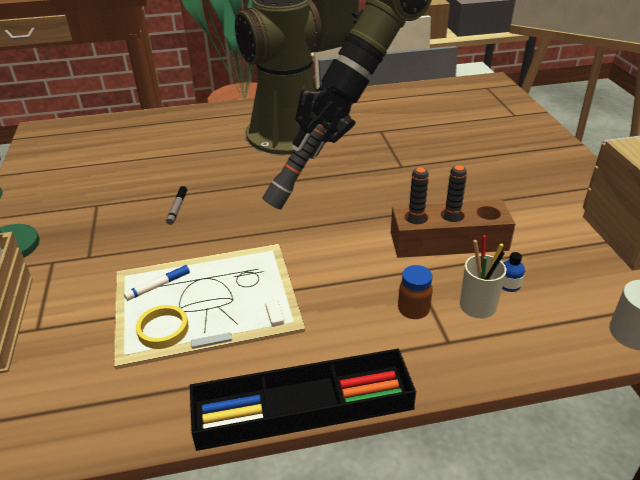

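View pics/t4.png

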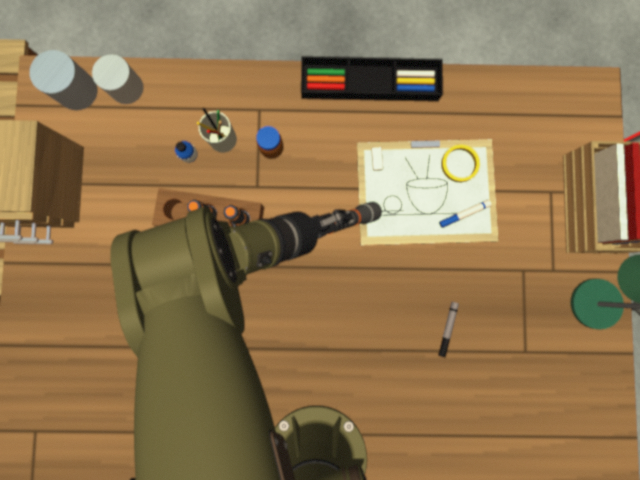

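The torch is firmly held, tilted and in line with the tool, with its lens at about (275,200) in the scene view, heading for the drawing. I make the small correction.

Emit:
{"api": "apply_moves", "payload": {"targets": [[1.2,-1.4,-0.7,-4.3,-0.7,1],[0,0,0,0,0,0],[0,0,0,0,0,0]]}}

```text
time_s: 10.0
position: [537.2, -60.7, 234.0]
tool_rot: [-2.151, 1.398, 0.883]
ft_force: [-0.1, 0.5, -3.2]
gripper_width: 0.355
```

```bash
cat > meas.py <<'E'
from h import *
show(); plan(); s,M=pose(); x=M[:,0]; t=s['position']
def axis():
    P=[]
    for c in ['scene','top']:
        p,d=env.read_camera(c); C=cloud(c,d); 
        r=C-t; a=r@x; rad=np.linalg.norm(r-a[...,None]*x,axis=-1)
        best=[q for q in env.silhouettes(c,'torch_1')]
        m=(d>0)&(a>8)&(a<130)&(rad<40)
        X=C[m]; av=a[m]; print(c,len(X),'a range',np.percentile(av,[1,99]))
        P.append((c,X))
    return P
from scipy.optimize import least_squares
P=axis()
X=np.concatenate([q for _,q in P])
# radius profile: tube 16 from lens 58+, head 21 up to 42; fit lens point l0 and dir
def res(v,X):
    x2=x+np.array([v[2]*M[:,1]+v[3]*M[:,2]]).ravel(); x2/=np.linalg.norm(x2)
    o=t+v[0]*M[:,1]+v[1]*M[:,2]
    r=X-o; a=r@x2; zz=v[4]-a   # dist from lens
    rad=np.linalg.norm(r-a[:,None]*x2,axis=1)
    R_=np.interp(zz,[42,58],[21,16])
    side=rad-R_
    over=np.maximum(-zz,0)
    return np.where((zz<4)&(rad<18),zz,side)+0*over
for nm,Y in [*P,('both',X)]:
    f=least_squares(res,[0,0,0,0,109],args=(Y,),loss='soft_l1',f_scale=2)
    v=f.x; x2=x+v[2]*M[:,1]+v[3]*M[:,2]; x2/=np.linalg.norm(x2)
    o=t+v[0]*M[:,1]+v[1]*M[:,2]; l=o+v[4]*x2
    mid=np.array([622,-259,10.5]); k=(mid[2]-l[2])/x2[2]; 
    print(nm,'v',v,'lens',l,'el',np.degrees(np.arcsin(-x2[2])),'dist',np.linalg.norm(mid-l),'hit',l+k*x2,'rms',np.median(abs(res(v,Y))))
show(); snap('scene','s5_%d.png'%(s['time_s']*10))
E
python3 meas.py
```

```text
t 10.0 p [537.214 -60.687 234.004] x [ 0.291 -0.645 -0.707] z [-0.278  0.65  -0.707] q [ 0.333  0.107 -0.532  0.842 -0.782 -0.114] F [-0.129  0.489 -3.156] T [1.262 0.503 0.009] w 0.35458241469347357
target [533.13  -59.394 228.996] shift [-4.085  1.293 -5.008] rot [-0.19   0.501  0.264]
scene 1134 a range [  9.155 107.959]
top 613 a range [  9.059 107.178]
scene v [  1.16   -0.676  -0.004  -0.022 109.983] lens [ 569.352 -133.892  158.45 ] el 43.72623625735681 dist 200.7810517457879 hit [ 633.598 -274.598   10.5  ] rms 1.049763733236138
top v [  0.216  -0.349  -0.005  -0.015 109.538] lens [ 569.9   -132.5    158.016] el 44.103167021122665 dist 201.1906112784941 hit [ 633.342 -270.856   10.5  ] rms 0.5676079199587853
both v [  0.763  -0.489  -0.004  -0.019 110.345] lens [ 569.717 -133.623  157.833] el 43.897387006430755 dist 200.3992465096018 hit [ 633.389 -272.872   10.5  ] rms 0.909636065954448
t 10.2 p [536.771 -60.479 233.897] x [ 0.291 -0.645 -0.707] z [-0.279  0.649 -0.708] q [ 0.334  0.106 -0.533  0.842 -0.782 -0.114] F [-0.837 -0.312 -4.344] T [ 1.265  0.594 -0.015] w 0.35122970433719225
```

Emit:
{"api": "apply_moves", "payload": {"targets": [[-0.8,0.6,0,1,0.4,0],[0,0,0,0,0,0],[0,0,0,0,0,0],[0,0,0,0,0,0],[0,0,0,0,0,0]]}}

```text
time_s: 10.67
position: [527.9, -53.3, 235.2]
tool_rot: [-2.136, 1.385, 0.902]
ft_force: [-0.3, 0.6, -4.4]
gripper_width: 0.354
```

```bash
python3 meas.py
```

```text
t 10.6667 p [527.901 -53.314 235.211] x [ 0.287 -0.63  -0.722] z [-0.284  0.664 -0.692] q [ 0.344  0.091 -0.534  0.866 -0.761 -0.098] F [-0.289  0.61  -4.428] T [1.263 0.597 0.053] w 0.35359528610027213
target [533.13  -59.394 228.996] shift [ 5.229 -6.08  -6.215] rot [-1.377  0.119  0.207]
scene 1118 a range [  9.184 108.285]
top 603 a range [ 10.261 106.987]
scene v [  1.19   -1.006  -0.005  -0.018 110.227] lens [ 559.796 -124.94   157.704] el 45.181818785316324 dist 208.59178497265117 hit [ 621.357 -257.627   10.5  ] rms 1.0224239162911797
top v [  0.036  -0.594  -0.005  -0.015 110.438] lens [ 560.696 -124.11   157.038] el 45.36230003892779 dist 208.39110524493685 hit [ 621.599 -255.366   10.5  ] rms 0.5368650164173694
both v [  0.721  -0.733  -0.005  -0.017 110.75 ] lens [ 560.273 -124.841  157.08 ] el 45.23224054361392 dist 208.0735072959847 hit [ 621.465 -256.735   10.5  ] rms 0.9094416681823354
t 10.8667 p [527.865 -53.458 234.964] x [ 0.286 -0.63  -0.722] z [-0.284  0.664 -0.692] q [ 0.344  0.092 -0.534  0.866 -0.761 -0.098] F [-0.132  0.069 -3.345] T [1.227 0.577 0.016] w 0.35285339030340973
```

Emit:
{"api": "apply_moves", "payload": {"targets": [[0.2,-0.6,-0.6,0,0,0],[0,0,0,0,0,0],[0,0,0,0,0,0],[0,0,0,0,0,0],[0,0,0,0,0,0],[0,0,0,0,0,0]]}}

```text
time_s: 11.42
position: [529.9, -59.3, 229.0]
tool_rot: [-2.135, 1.386, 0.902]
ft_force: [-0.3, 0.4, -4.2]
gripper_width: 0.355
```

```bash
python3 meas.py; ls -t pics | head -1; cp pics/$(ls -t pics | head -1) pics/final.png
```

```text
t 11.4167 p [529.866 -59.287 228.988] x [ 0.286 -0.63  -0.722] z [-0.284  0.664 -0.692] q [ 0.33   0.095 -0.546  0.839 -0.76  -0.117] F [-0.328  0.418 -4.207] T [1.279 0.587 0.033] w 0.3552575641947792
target [533.13  -59.394 228.996] shift [ 3.264 -0.107  0.008] rot [-1.359  0.063  0.228]
scene 1114 a range [  9.441 108.354]
top 593 a range [ 10.059 107.419]
scene v [  1.215  -0.948  -0.003  -0.018 109.569] lens [ 561.173 -130.636  151.916] el 45.17602609994892 dist 200.43872236017714 hit [ 619.676 -258.432   10.5  ] rms 1.0492210951239151
top v [ -0.06   -0.739  -0.005  -0.013 110.101] lens [ 562.566 -129.851  151.037] el 45.450866354488824 dist 199.9058146206547 hit [ 620.663 -255.403   10.5  ] rms 0.536362686867573
both v [  0.757  -0.716  -0.004  -0.017 110.075] lens [ 561.789 -130.458  151.301] el 45.250310534755535 dist 199.93333013355968 hit [ 620.168 -257.239   10.5  ] rms 0.9559098457211697
t 11.6167 p [529.867 -59.326 228.914] x [ 0.286 -0.63  -0.722] z [-0.284  0.664 -0.692] q [ 0.33   0.095 -0.546  0.839 -0.76  -0.117] F [ 0.719 -0.283 -4.167] T [ 1.28   0.551 -0.023] w 0.3486536255830374
s5_114.png
```

View pics/final.png

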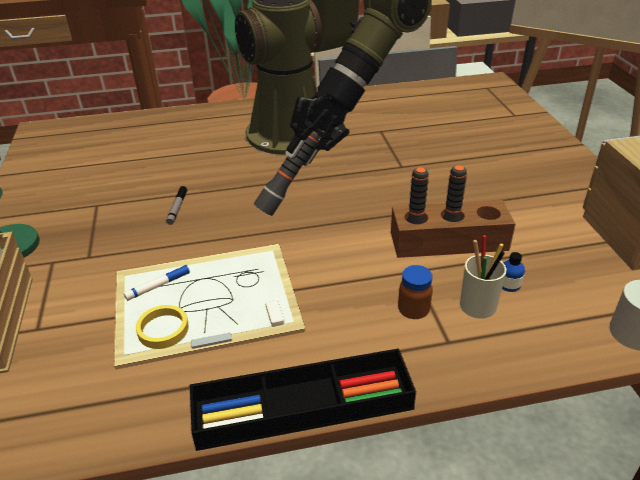

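The picture shows the torch held in the air with its lens at about (267,207), aimed at the drawing. The two empties stand at (420,190) and (457,190), and nothing else has moved.

```bash
python3 -c "
from h import *
print(env.job_done())"
```

```text
the job is handed in; nothing more can be done
None
```

I found the heavy torch and finished with it held in the air at 45°, its lens pointed at the middle of the drawing. I handed the job in at about 11.6 s.

**Weighing:** I raised the torch at the +y end of the stand (farthest from the drawing) by 20 mm. The wrist force changed by 4.06 N, about 0.41 kg, where an empty torch gives at most 1.8 N. After it was drawn out, the reading was still about 3.8 N. That settled it, so I never raised or touched the other two; they are judged empty only because one torch has a battery.

**Final pose:** These come from fitting the torch to both cameras' depth pictures:

| Check | Measured | Asked |
|---|---|---|
| Slant | 45.3° | about 45° |
| Lens to middle of drawing | 200 mm | about 20 cm |
| Where the torch's axis meets the paper | about 3 mm from the middle | middle |

- **Camera disagreement:** the two cameras differ by about 3 mm on where the torch points.
- **Grip:** the torch sits about 1° off the tool axis, which I corrected for in the final pose. The grip opening held steady.
- **Other things:** the last picture shows the two empty torches standing in the stand and everything else where it was.

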